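# Restack the spacers on the battery-gate arbor

### The arm

A 6-joint arm with a two-finger parallel gripper is mounted at the origin on the work surface. World frame = base frame: x ahead of the robot, y to its left, z up, the work surface at z = 0. Lengths are in mm, angles in rad, forces in N, time in s.
With the tool pointing down it reaches from about 350 to 975 mm from the base axis. Payload 17.4 kg.
Tool frame: the origin (TCP) lies between the finger pads; the fingertips stand 8 mm ahead of it and the grasp point (between the pads) lies 11 mm behind it (ctrl.tip_reach is the distance from the TCP to the fingertips, in mm); y points along the fingers, z is the direction in which the jaws open and shut, and the axes are right-handed (so a half turn about y gives the same grasp; the last joint's range is limited). The gripper opens to 85 mm and grips with 20 to 120 N. Pads are 22 mm wide; open, the fingers measure 114 mm over their backs; the gripper's body (76 mm by 85 mm) begins 54 mm behind the grasp point. The pads swing forward as they close: fully open they stand 13 mm farther back than shut.
Start: joints at [1.209, 0.116, 1.442, -0, 1.584, -0.038], TCP at [214.774, 639.926, 239.303] pointing down, gripper open.
Joint ranges: [-2.83, 2.83], [-0.83, 2.19], [0.07, 2.5], [-1.14, 4.28], [0.01, 3], [-2.97, 2.97]. Speed limits (rad/s): [1.89, 1.89, 2.22, 3.14, 3.14, 3.14].

### API

Orientations are given as a unit quaternion [x, y, z, w].
In Python, from plant import ctrl gives the robot as it stands.
- The arm moves only by the shell command python3 -m pendant 'ROWS'. ROWS is JSON, a list of rows, each a list of 3 entries, a list of its own where there are three numbers: the shift along the tool's x, y, z in mm, then the turn about the tool's y in degrees, then the gripper command: -1 is fully open, 1 is shut, values between are in proportion. In form: [[[tx, ty, tz], roll, fingers], ...]. A call has 1 to 5 rows; each row is the pose to reach, as a shift and turn from the pose commanded when the call began, along the tool's axes at that moment; what a row does not reach only later rows make up. A row lasts 1/8 s, in which the tool goes at most 62.5 mm and 10.7 degrees, less where a joint would pass 70% of its speed; a pose out of reach is approached as far as the arm can. A call with a gripper value outside its range is refused whole. The fingers move at their own pace and stop on an object; the grip force is fixed at half the most. Time passes only in rows, so rows that repeat a pose let the fingers close. It gives the time, the measured TCP pose, the force and the opening at its end, in the units of the state.
- ctrl.observe(): the state, without advancing time (a new reading comes with each control period).
- ctrl.read_camera(name): name is "side" or "top"; returns a dict with "color" (384x512x3 uint8, red, green, blue), "camera_matrix" (3x3 intrinsics, pixels), "xyz" and "attitude" of the camera in the world. Camera axes: x right, y up, looking along -z (the intrinsics and any distortion apply to the point x, -y, -z); pixel columns grow to the right and rows downward; lengths in mm; the calibration is good to about 2 mm. A picture is of the moment at which its call begins. There is no depth.
- ctrl.close_job(): hands the job in, once; it reports no verdict.
The state is a dict: "t": time; "qpos": joint angles; "joint_velocities": joint speeds; "joint_torque": joint torques, N m; "position": TCP position; "eef_rot": TCP orientation; "force": force on the tool from outside, world axes, zero at the start; "torque": the same for the moment, N m; "opening": finger opening in mm.
Only numpy, scipy, OpenCV 4.12 (cv2) and the standard library are available. Lean on these libraries where they do the work, as an engineer would, in place of code of your own. Each camera call takes 0.05 s, during which the arm holds its last target.

### The job

Put the three loose spacers back on the upright arbor: the widest (aluminium) first, then the middle one (brass), then the narrowest (orange) on top. Then push the stack down along the shaft until the rubber grommet underneath has bottomed firmly, leaning on it with about 20 N for a moment; never load the arbor with more than 28 N. Leave the battery cap and the mic capsule where they are, and let go of everything.

Things in the scene. Friction and masses are not known exactly. Their poses are not given: they have to be found in the camera images.
- arbor: Fixed arbor on a grey 90 x 90 x 8 mm base plate; origin at the centre of the plate's underside, z up along the shaft. Steel shaft 16 mm in diameter; its tip is 88 mm above the origin and the last 8 mm taper to 8 mm. From below it carries a brass lock nut, a red rubber pad and a black rubber grommet (34 mm wide, 6 mm thick) that grips the shaft.
- tip (a point): Centre of the arbor shaft's top end, 88 mm above the arbor's origin.
- foot (a point): Foot of the shaft, on top of the base plate. The nut above it is set at an unreported height. The grommet's top starts 26 to 45 mm above the arbor's origin (unreported). About 8 N slides it down 3 to 8 mm until it stops on the pad, its top then 23 to 37 mm above the origin. Pushed harder, the pad yields 1 mm per 8 N, felt as a steady rise in force.
- large: Loose aluminium spacer ring, 60 mm outer diameter, 17.5 mm bore, 12 mm thick, about 85 g, lying flat on the shelf; origin at the centre of its underside, z along the bore.
- middle: Loose brass spacer ring, 50 mm outer diameter, 17.5 mm bore, 12 mm thick, 170 g, lying flat; origin at the centre of its underside, z along the bore.
- small: Loose orange plastic spacer ring, 40 mm outer diameter, 17.5 mm bore, 12 mm thick, about 26 g, lying flat; origin at the centre of its underside, z along the bore.
- cap: Loose blue plastic battery cap, 34 mm in diameter, 25 mm high, a bystander; origin at the centre of its underside.
- capsule: Loose silver mic capsule, 36 mm in diameter, 34 mm high, a bystander; origin at the centre of its underside.
- hook: Fixed chrome hook stand, 270 mm high, with a black headset hung on it (170 mm wide along y, all fixed together), off to the right; origin on the shelf below the headset. Not part of the work.
Things that resemble listed ones, but are neither listed nor needed, are in the scene too. Of the things shaped like the large, the aluminium one is meant.

How it is judged:
By the outcome, as a careful person would: the job done as asked, in the order asked, and still so for the second after the job is handed in, with the robot touching nothing.
It also fails if it takes over 67 s, if anything falls off the work surface, if the arm or the gripper's body presses on something with over 40 N, if the wrist force passes 120 N, or if a joint passes its speed limit or range.

## Working session

There is one attempt and no reset: what is moved stays moved. The work goes in short steps, Python scripts to look and compute and a shell command to move; the robot and the scene stay as the last step left them, time stands still between calls to the robot, and variables do not carry over. Pictures are saved under pics/ and viewed, and the job is handed in when it is done.

```bash
ls; mkdir -p pics; cat > h.py <<'E'
import numpy as np, cv2
from scipy.spatial.transform import Rotation as R
from plant import ctrl
def grab(name,fn=None):
    c=ctrl.read_camera(name)
    if fn: cv2.imwrite('pics/'+fn,c['color'][...,::-1])
    return c
def ray(c,u,v):
    K=np.array(c['camera_matrix']);d=np.array([(u-K[0,2])/K[0,0],-(v-K[1,2])/K[1,1],-1.])
    return np.array(c['xyz']),R.from_quat(c['attitude']).apply(d)
def atz(c,u,v,z):
    o,d=ray(c,u,v);return o+d*(z-o[2])/d[2]
def proj(c,p):
    K=np.array(c['camera_matrix']);q=R.from_quat(c['attitude']).inv().apply(np.array(p)-np.array(c['xyz']))
    return K[0,0]*q[...,0]/-q[...,2]+K[0,2],K[1,1]*(-q[...,1])/-q[...,2]+K[1,2]
E
python3 - <<'E'
from h import *
print({k:np.round(v,3).tolist() for k,v in ctrl.observe().items()})
for n in('top','side'):
    c=grab(n,n+'0.png');print(n,{k:(np.round(v,3).tolist()) for k,v in c.items() if k!='color'})
print(R.from_quat(ctrl.observe()['eef_rot']).as_matrix().round(3), ctrl.tip_reach)
E
```

```text
pics
{'t': 0.0, 'qpos': [1.209, 0.117, 1.442, 0.0, 1.584, -0.038], 'joint_velocities': [-0.003, 0.0, 0.002, -0.002, -0.0, 0.0], 'joint_torque': [-0.001, -73.196, -63.251, -0.0, 0.006, -0.0], 'position': [214.714, 639.746, 238.542], 'eef_rot': [0.698, -0.114, 0.114, -0.697], 'force': [0.543, 0.312, 0.114], 'torque': [0.026, -0.003, -0.002], 'opening': 85.488}
top {'camera_matrix': [[389.422, 0.0, 255.451], [0.0, 389.422, 200.729], [0.0, 0.0, 1.0]], 'xyz': [457.174, -107.223, 1054.765], 'attitude': [0.036, -0.03, -0.706, 0.707]}
side {'camera_matrix': [[457.924, 0.0, 252.17], [0.0, 457.924, 197.059], [0.0, 0.0, 1.0]], 'xyz': [337.124, 490.5, 874.397], 'attitude': [-0.055, 0.327, 0.933, -0.143]}
[[ 0.948 -0.     0.318]
 [-0.318 -0.001  0.948]
 [-0.    -1.    -0.001]] 8.0
```

View pics/top0.png

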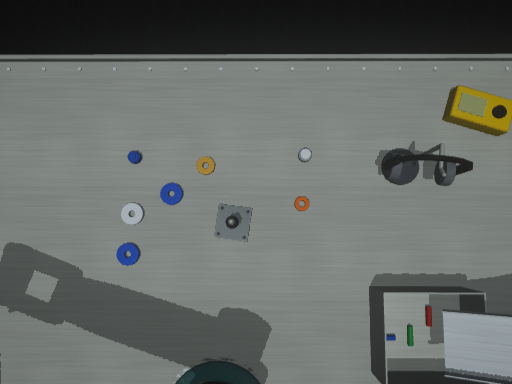

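View pics/side0.png

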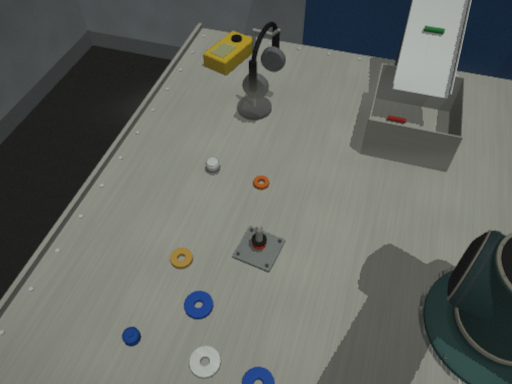

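```bash
python3 - <<'E'
from h import *
c=grab('top');a=c['color'][130:280,90:330,::-1];cv2.imwrite('pics/t1.png',cv2.resize(a,None,fx=3.3,fy=3.3,interpolation=cv2.INTER_CUBIC))
c=grab('side');a=c['color'][150:384,110:310,::-1];cv2.imwrite('pics/s1.png',cv2.resize(a,None,fx=2.5,fy=2.5,interpolation=cv2.INTER_CUBIC))
E
```

```text
(no output)
```

View pics/t1.png

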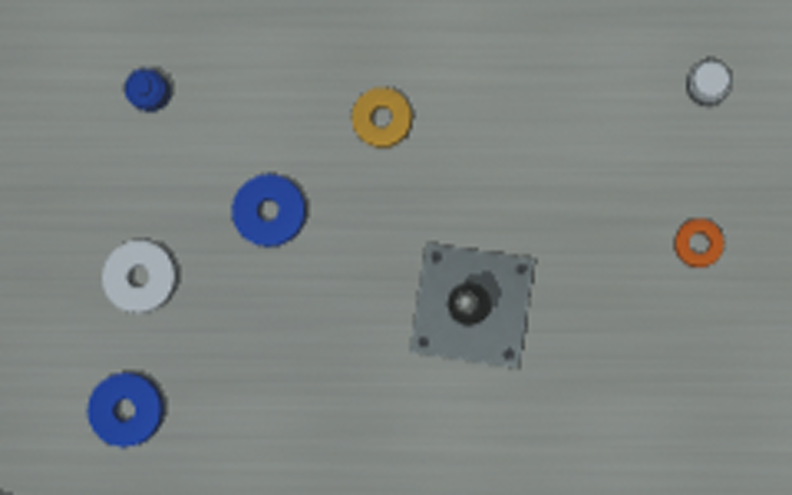

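View pics/s1.png

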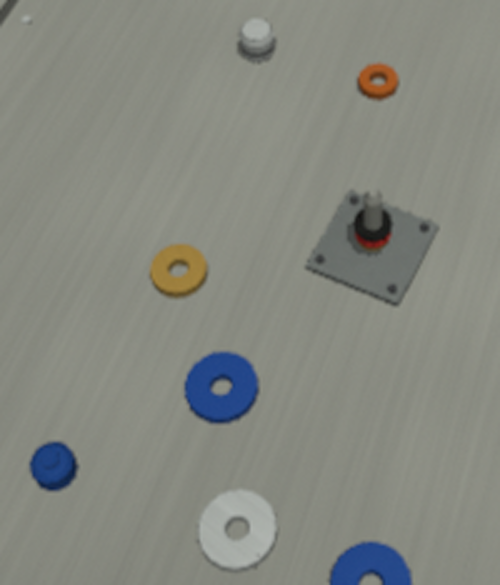

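Three rings have the large's shape. In the top view they are blue at (172,194), blue at (128,254) and silver-white at (132,213), which is (205,362) in the side view. Only the silver one is aluminium-coloured, and the crop confirms this. Brass is at top (205,165), orange at (302,203), cap at (134,157), capsule at (305,154) and the arbor tip near (232,221).

```bash
cat >> h.py <<'E'
from scipy.optimize import least_squares
S=dict(large=((60,12),(132,213),(205,362)),middle=((50,12),(205,165),(181,258)),small=((40,12),(302,203),(261,182)),cap=((34,25),(134,157),(131,336)),capsule=((36,34),(305,154),(212,165)))
def mask(img,name):
    hsv=cv2.cvtColor(img,cv2.COLOR_RGB2HSV).astype(int);H,s,V=hsv[...,0],hsv[...,1],hsv[...,2]
    return {'large':(V>150)&(s<45),'capsule':(V>150)&(s<45),'middle':(H>14)&(H<28)&(s>110),'small':(H<14)&(s>120)&(V>90),'cap':(H>100)&(H<130)&(s>120)}[name].astype(np.uint8)
def comp(m,uv):
    n,l,st,ce=cv2.connectedComponentsWithStats(m)
    i=[k for k in range(1,n) if st[k,4]>20]
    k=min(i,key=lambda k:np.hypot(*(ce[k]-uv)));return l==k,ce[k],st[k]
def hull(c,x,y,d,z0,z1):
    a=np.linspace(0,2*np.pi,60);P=np.concatenate([np.c_[x+d/2*np.cos(a),y+d/2*np.sin(a),0*a+z] for z in(z0,z1)])
    return cv2.convexHull(np.c_[proj(c,P)].astype(np.float32) if 0 else np.stack(proj(c,P),1).astype(np.float32))
def loc(c,name,uv,z=0):
    (d,h),_,_=S[name];m,ce,st=comp(mask(c['color'],name),uv)
    ct,_=cv2.findContours(m.astype(np.uint8),cv2.RETR_EXTERNAL,cv2.CHAIN_APPROX_NONE)
    b=np.zeros(m.shape,np.uint8);cv2.drawContours(b,ct,-1,1,-1);v,u=np.nonzero(b);g=np.array([u.mean(),v.mean()])
    def f(p):
        M=cv2.moments(hull(c,p[0],p[1],d,z,z+h));return [M['m10']/M['m00']-g[0],M['m01']/M['m00']-g[1]]
    r=least_squares(f,atz(c,*g,z+h/2)[:2],diff_step=1e-3)
    return r.x,b.sum(),cv2.contourArea(hull(c,*r.x,d,z,z+h))
E
python3 - <<'E'
from h import *
cs=[grab('top'),grab('side')]
for n in S:
    for i,c in enumerate(cs):
        x,a,b=loc(c,n,S[n][1+i]);print(n,i,x.round(1),a,round(b))
# arbor enlarged
for i,(u,v) in enumerate([(233,222),(259,248)]):
    a=cs[i]['color'][v-32:v+32,u-32:u+32,::-1];cv2.imwrite(f'pics/arb{i}.png',cv2.resize(a,None,fx=9,fy=9,interpolation=cv2.INTER_NEAREST))
E
```

```text
large 0 [520.4 237.5] 368 417
large 1 [521.6 233.9] 752 865
middle 0 [652.5  39.1] 252 278
middle 1 [653.5  38.7] 359 416
small 0 [ 548.6 -222.5] 164 181
small 1 [ 549.4 -223. ] 168 203
cap 0 [675.1 234.1] 119 164
cap 1 [674.2 234.4] 257 339
capsule 0 [ 682.7 -232.1] 81 178
capsule 1 [ 686.3 -244.2] 74 242
```

View pics/arb0.png

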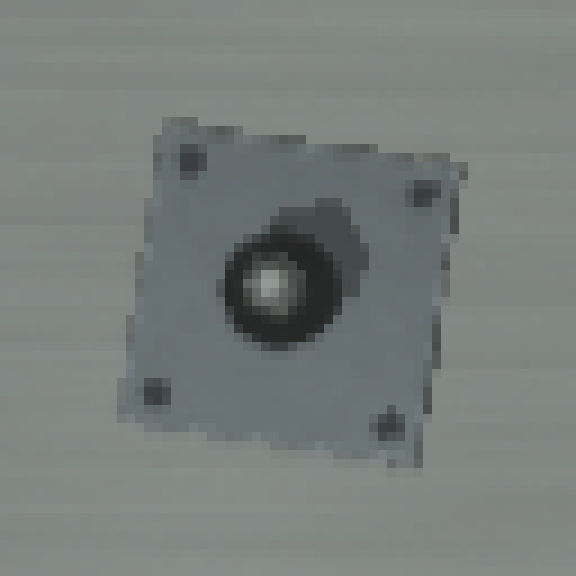

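View pics/arb1.png

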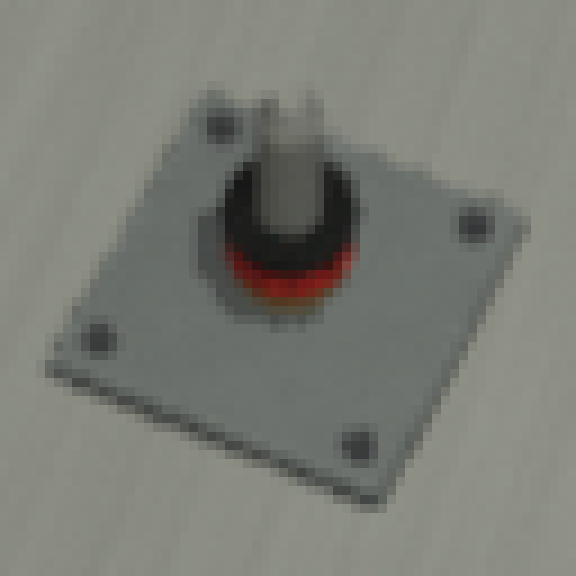

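```bash
python3 - <<'E'
from h import *
cs=[grab('top'),grab('side')]
def X(p):
    p=[np.array(q+[1.]) for q in p];l=np.cross(np.cross(p[0],p[3]),np.cross(p[1],p[2]));return l[:2]/l[2]
for c,o,hs in((cs[0],(201,190),[[189,160],[423,193],[156,394],[388,426]]),(cs[1],(227,216),[[222,125],[474,226],[98,340],[358,446]])):
    q=[[(a-4)/9+o[0],(b-4)/9+o[1]] for a,b in hs]
    print('arb',X(q),atz(c,*X(q),8).round(1),[atz(c,*k,8).round(0)[:2].tolist() for k in q])
print('tip top',atz(cs[0],230.5,221.1,88).round(1))
for i,a in enumerate([(458,97)]):pass
# grommet (black) centroid fits, red
for i,c in enumerate(cs):
    g=c['color'];u,v=[(132,213),(205,362)][i];r=[14,20][i]
    print(g[v,u-r:u+r].max(-1).tolist())
o,d=ray(cs[1],(291-4)/9+227,226.5);print('side tip ray at z88',atz(cs[1],(291-4)/9+227,226.5,88))
import itertools
for p in [(0,),]:
    pass
E
```

```text
arb [232.67773064 222.20016033] [497.1 -37.1   8. ] [[537.0, -7.0], [527.0, -77.0], [467.0, 2.0], [458.0, -67.0]]
arb [258.62289444 246.91220754] [498.  -37.4   8. ] [[528.0, -78.0], [459.0, -67.0], [538.0, -8.0], [468.0, 2.0]]
tip top [496.8 -37.   88. ]
[133, 133, 135, 177, 180, 181, 180, 181, 181, 179, 135, 73, 91, 134, 135, 134, 136, 171, 180, 181, 181, 181, 181, 180, 158, 69, 92, 134]
[135, 136, 136, 134, 145, 171, 172, 172, 173, 172, 171, 170, 172, 173, 157, 120, 131, 137, 135, 135, 137, 136, 135, 129, 136, 176, 178, 178, 177, 176, 177, 177, 176, 177, 167, 135, 126, 138, 138, 138]
side tip ray at z88 [497.42248112 -36.95930944  88.        ]
```

```bash
python3 - <<'E'
from h import *
cs=[grab('top'),grab('side')]
for n in('large','middle','small'):
    h0=S[n][0]
    for i,c in enumerate(cs):
        m,ce,st=comp(mask(c['color'],n),S[n][1+i])
        ct,_=cv2.findContours(m.astype(np.uint8),cv2.RETR_EXTERNAL,cv2.CHAIN_APPROX_NONE)
        b=np.zeros(m.shape,np.uint8);cv2.drawContours(b,ct,-1,1,-1);v,u=np.nonzero(b);x=atz(c,u.mean(),v.mean(),12)
        print(n,i,x.round(1),b.sum(),cv2.contourArea(hull(c,x[0],x[1],h0[0],12,12)))
E
```

```text
large 0 [520.  235.7  12. ] 368 388.82589766714955
large 1 [520.2 236.2  12. ] 752 803.3719768906012
middle 0 [651.4  38.3  12. ] 253 262.02384594269097
middle 1 [651.3  42.1  12. ] 359 353.68848041584715
small 0 [ 548.3 -222.    12. ] 165 173.46616854611784
small 1 [ 547.9 -218.    12. ] 168 155.15751521766651
```

```bash
python3 -m pendant '[[[0,0,0],-10,-1],[[0,0,0],-18.5,-1]]'; python3 - <<'E'
from h import *
s=ctrl.observe();print(R.from_quat(s['eef_rot']).as_matrix().round(4),s['position'],s['force'])
E
```

```text
t: 0.75
position: [214.8, 639.9, 239.3]
eef_rot: [-0.707, -0.002, 0.002, 0.707]
force: [0.5, -0.3, -0.6]
opening: 85.5
[[ 1.      0.     -0.0043]
 [ 0.0043  0.      1.    ]
 [ 0.     -1.      0.    ]] [214.77664356 639.92046444 239.32684671] [ 0.51019681 -0.26632407 -0.59269875]
```

```bash
python3 -m pendant '[[[305.3,0,-404],0,-1],[[305.3,0,-404],0,-1],[[305.3,0,-404],0,-1],[[305.3,0,-404],0,-1],[[305.3,0,-404],0,-1]]';python3 -m pendant '[[[0,0,0],0,-1]]'
```

```text
t: 1.38
position: [403.8, 388.7, 239.5]
eef_rot: [-0.707, 0.0, -0.0, 0.707]
force: [0.7, 0.7, -0.8]
opening: 85.2
t: 1.5
position: [405.0, 387.6, 239.7]
eef_rot: [0.707, -0.002, 0.002, -0.707]
force: [-0.6, 0.2, -0.1]
opening: 85.5
```

```bash
python3 -m pendant '[[[115,0,-151.6],0,-1],[[115,120,-151.6],0,-1],[[115,195,-151.6],0,-1],[[115,195,-151.6],0,-1],[[115,195,-151.6],0,-1]]'; python3 - <<'E'
from h import *
c=grab('side');a=c['color'][300:384,150:280,::-1];cv2.imwrite('pics/s2.png',cv2.resize(a,None,fx=5,fy=5,interpolation=cv2.INTER_CUBIC))
E
```

```text
t: 2.12
position: [517.6, 238.3, 42.1]
eef_rot: [0.707, -0.001, -0.0, -0.707]
force: [-0.2, 0.6, -0.7]
opening: 85.4
```

View pics/s2.png

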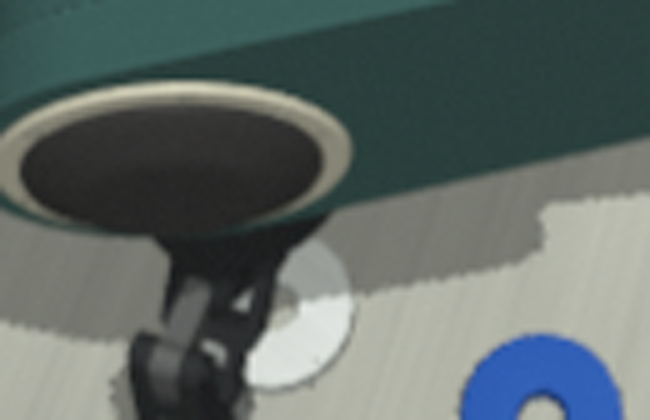

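```bash
python3 -m pendant '[[[0,10,0],0,-0.69],[[0,24,0],0,-0.69],[[0,28,0],0,-0.69],[[0,28,0],0,-0.69]]'; python3 -c "
from plant import ctrl;print(ctrl.tip_reach,ctrl.observe()['position'])"
```

```text
t: 2.68
position: [517.8, 239.3, 16.7]
eef_rot: [-0.707, -0.0, -0.0, 0.707]
force: [-0.3, 0.7, 0.2]
opening: 72.1
8.0 [517.78046085 239.25800344  16.71198254]
```

```bash
python3 -m pendant '[[[2.3,0,-3.2],0,-0.69],[[2.3,4,-3.2],0,-0.69],[[2.3,7,-3.2],0,-0.69],[[2.3,9,-3.2],0,-0.69],[[2.3,9,-3.2],0,-0.69]]'
```

```text
t: 3.3
position: [520.0, 235.5, 7.1]
eef_rot: [0.707, -0.0, 0.0, -0.707]
force: [-0.1, -1.4, 0.7]
opening: 72.2
```

```bash
python3 -m pendant '[[[0,1.5,0],0,-0.69],[[0,3,0],0,-0.69],[[0,3,0],0,-0.69]]'; python3 - <<'E'
from h import *
grab('side','s3.png')
E
```

```text
t: 3.68
position: [520.1, 235.5, 4.2]
eef_rot: [0.707, -0.0, 0.0, -0.707]
force: [-0.2, 0.2, -0.2]
opening: 72.8
```

View pics/s3.png

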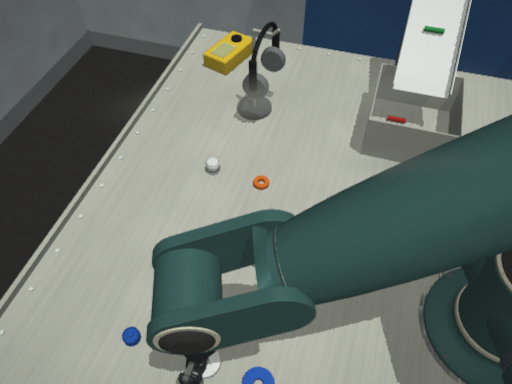

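```bash
python3 -m pendant '[[[0,0,0],0,1],[[0,0,0],0,1],[[0,0,0],0,1],[[0,0,0],0,1]]'
```

```text
t: 4.22
position: [520.4, 235.6, 5.2]
eef_rot: [-0.707, 0.0, -0.001, 0.707]
force: [-3.8, -2.1, 10.1]
opening: 57.8
```

```bash
python3 -m pendant '[[[0,-1,0],0,1],[[0,-10,0],0,1],[[0,-40,0],0,1],[[0,-100,0],0,1],[[0,-160,0],0,1]]'
```

```text
t: 4.85
position: [519.7, 235.4, 166.4]
eef_rot: [0.707, -0.0, 0.0, -0.707]
force: [1.2, 0.0, -0.8]
opening: 57.5
```

```bash
python3 - <<'E'
from h import *
s=ctrl.observe();print(s['force'],s['opening'],s['position'])
c=grab('side');cv2.imwrite('pics/s4.png',cv2.resize(c['color'][150:,100:300,::-1],None,fx=2.5,fy=2.5))
c=grab('top');cv2.imwrite('pics/t4.png',cv2.resize(c['color'][130:330,60:300,::-1],None,fx=2.5,fy=2.5))
E
```

```text
[ 1.23147863  0.0117734  -0.82923576] 57.50101288199826 [519.72561918 235.36482369 166.37932198]
```

View pics/s4.png

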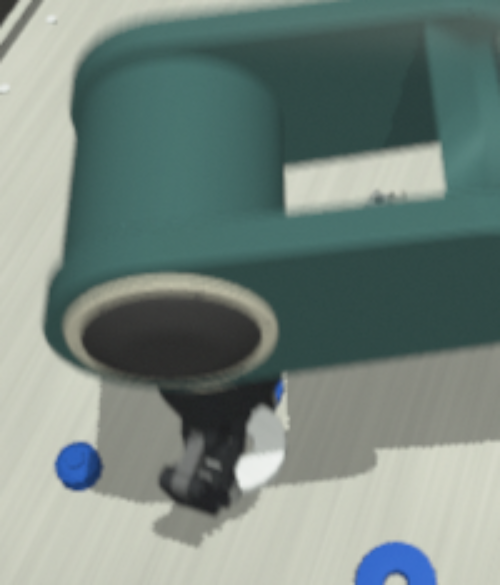

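View pics/t4.png

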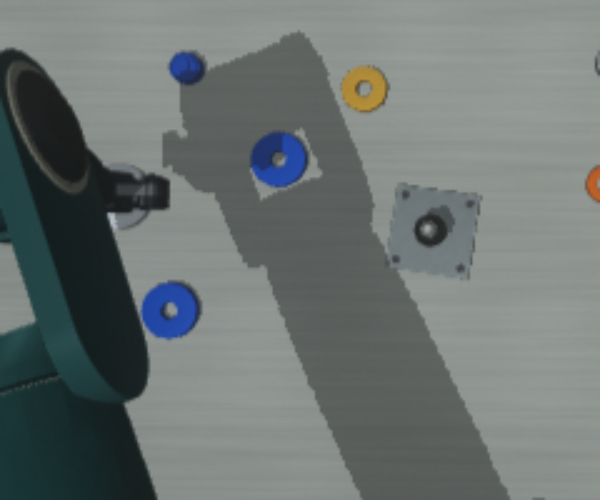

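```bash
python3 -m pendant '[[[-22.5,0,-272.5],0,1],[[-22.5,0,-272.5],0,1],[[-22.5,0,-272.5],0,1],[[-22.5,0,-272.5],0,1],[[-22.5,20,-272.5],0,1]]';python3 -m pendant '[[[0,0,0],0,1],[[0,0,0],0,1]]'
```

```text
t: 5.58
position: [497.4, -39.8, 145.5]
eef_rot: [0.707, -0.0, 0.002, -0.707]
force: [0.2, 0.9, 0.0]
opening: 57.6
t: 5.82
position: [497.5, -36.4, 144.8]
eef_rot: [-0.707, 0.0, -0.0, 0.707]
force: [0.2, -0.0, -0.8]
opening: 57.3
```

```bash
python3 - <<'E'
from h import *
s=ctrl.observe();print(s['position'])
c=grab('side');cv2.imwrite('pics/s5.png',cv2.resize(c['color'][180:300,180:340,::-1],None,fx=5,fy=5,interpolation=cv2.INTER_CUBIC))
c=grab('top');cv2.imwrite('pics/t5.png',cv2.resize(c['color'][160:280,150:310,::-1],None,fx=5,fy=5,interpolation=cv2.INTER_CUBIC))
E
```

```text
[497.52177017 -36.41127018 144.7686623 ]
```

View pics/s5.png

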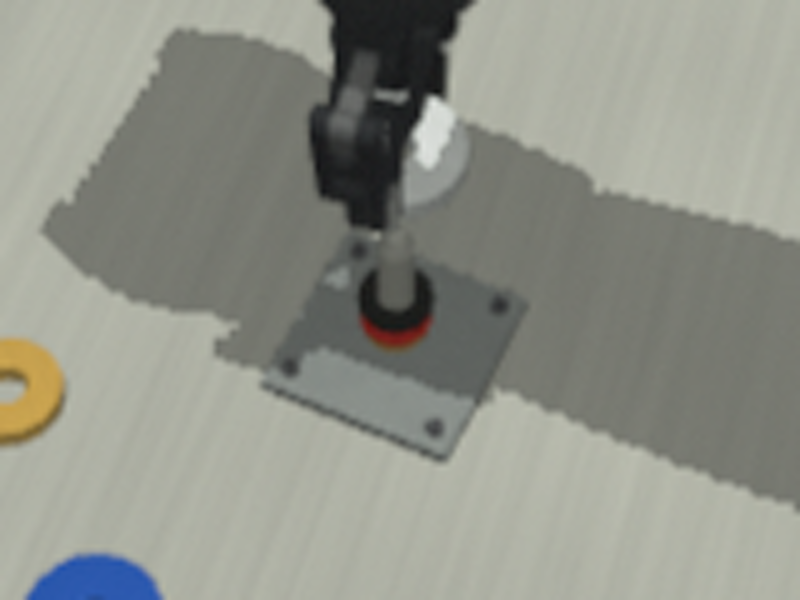

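View pics/t5.png

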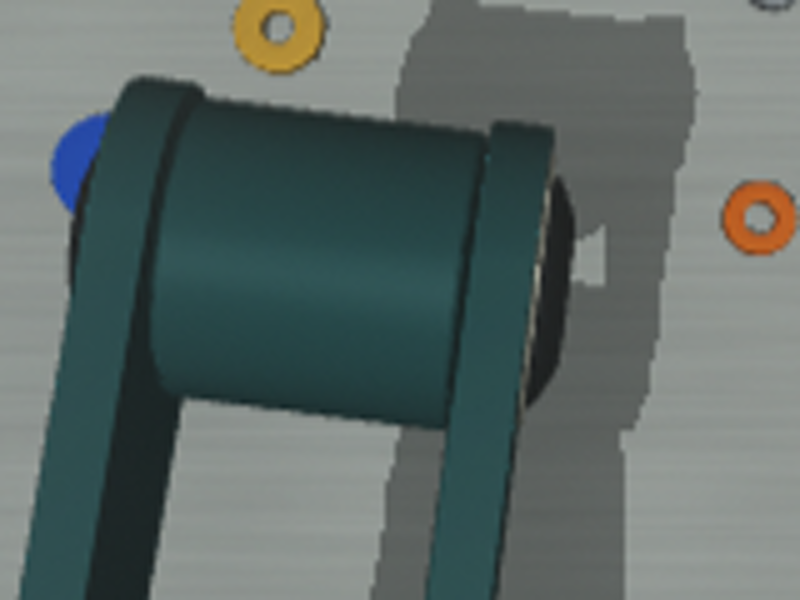

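```bash
python3 - <<'E'
from h import *
s=ctrl.observe();p=s['position']
c=grab('side');im=cv2.resize(c['color'][180:300,180:340,::-1],None,fx=5,fy=5,interpolation=cv2.INTER_CUBIC)
a=np.linspace(0,2*np.pi,120)
for z,col in((p[2]-5,(0,0,255)),(p[2]+7,(0,255,0))):
    u,v=proj(c,np.c_[p[0]+30*np.cos(a),p[1]+30*np.sin(a),0*a+z])
    cv2.polylines(im,[np.c_[(u-180+.5)*5,(v-180+.5)*5].round().astype(np.int32)],True,col,1)
cv2.imwrite('pics/s6.png',im)
E
```

```text
(no output)
```

View pics/s6.png

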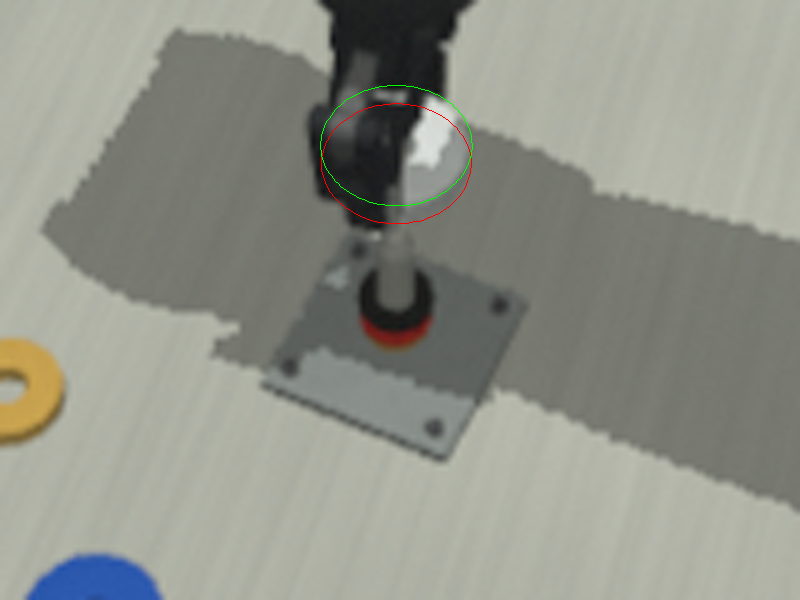

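```bash
python3 -m pendant '[[[-0.3,10,-0.7],0,1],[[-0.3,35,-0.7],0,1],[[-0.3,47,-0.7],0,1],[[-0.3,47,-0.7],0,1]]';python3 -m pendant '[[[0,2,0],0,1],[[0,4,0],0,1],[[0,6,0],0,1],[[0,6,0],0,1]]';
```

```text
t: 6.48
position: [496.7, -37.4, 96.5]
eef_rot: [-0.707, 0.001, 0.0, 0.707]
force: [0.7, 0.6, -0.3]
opening: 57.8
t: 6.98
position: [497.0, -37.6, 91.3]
eef_rot: [-0.707, 0.0, -0.0, 0.707]
force: [0.2, 0.4, -0.8]
opening: 57.7
```

```bash
python3 -m pendant '[[[0,1.5,0],0,1],[[0,3,0],0,1],[[0,4,0],0,1],[[0,4,0],0,1]]';python3 -m pendant '[[[0,1.5,0],0,1],[[0,3,0],0,1],[[0,3,0],0,1]]'
```

```text
t: 7.48
position: [497.0, -37.6, 87.2]
eef_rot: [0.707, -0.0, 0.0, -0.707]
force: [-0.6, 0.9, -0.8]
opening: 57.8
t: 7.85
position: [497.0, -37.6, 84.1]
eef_rot: [-0.707, 0.0, -0.0, 0.707]
force: [-0.1, 0.3, -0.8]
opening: 57.5
```

```bash
python3 -m pendant '[[[0,1.5,0],0,1],[[0,3,0],0,1],[[0,4,0],0,1],[[0,4,0],0,1]]';python3 -m pendant '[[[0,2,0],0,1],[[0,4,0],0,1],[[0,6,0],0,1],[[0,6,0],0,1]]'
```

```text
t: 8.35
position: [497.0, -37.6, 80.2]
eef_rot: [-0.707, 0.0, -0.0, 0.707]
force: [-0.4, -0.5, -1.0]
opening: 57.8
t: 8.85
position: [497.0, -37.6, 74.1]
eef_rot: [-0.707, 0.0, -0.0, 0.707]
force: [-0.3, 0.3, -1.1]
opening: 57.5
```

```bash
python3 -c "
from plant import ctrl;s=ctrl.observe();print(s['t'],s['position'],s['force'],s['opening'])"; python3 -m pendant '[[[0,3,0],0,1],[[0,7,0],0,1],[[0,11,0],0,1],[[0,15,0],0,1],[[0,15,0],0,1]]'; python3 -m pendant '[[[0,2,0],0,1],[[0,4,0],0,1],[[0,6,0],0,1],[[0,6,0],0,1]]'
```

```text
8.85 [496.96003318 -37.62491152  74.06830355] [-0.3013778   0.30111992 -1.14933943] 57.52270591426493
t: 9.48
position: [496.9, -37.6, 58.9]
eef_rot: [-0.707, 0.001, -0.0, 0.707]
force: [-0.3, 0.3, -0.8]
opening: 57.6
t: 9.98
position: [496.9, -37.7, 53.1]
eef_rot: [-0.707, 0.0, -0.0, 0.707]
force: [-0.0, 0.2, -0.9]
opening: 57.8
```

```bash
python3 -m pendant '[[[0,1,0],0,1],[[0,2,0],0,1],[[0,3,0],0,1],[[0,3,0],0,1]]'; python3 -m pendant '[[[0,1,0],0,1],[[0,2,0],0,1],[[0,2,0],0,1]]'
```

```text
t: 10.48
position: [497.0, -37.6, 50.2]
eef_rot: [-0.707, 0.0, -0.0, 0.707]
force: [-0.2, -0.4, -0.0]
opening: 57.4
t: 10.85
position: [497.1, -37.6, 48.4]
eef_rot: [-0.707, 0.0, -0.0, 0.707]
force: [-0.0, 0.0, -0.6]
opening: 57.6
```

```bash
python3 -m pendant '[[[0,0,0],0,-1],[[0,0,0],0,-1],[[0,0,0],0,-1],[[0,-10,0],0,-1],[[0,-60,0],0,-1]]'; python3 -m pendant '[[[0,-40,0],0,-1],[[60,-40,30],0,-1],[[120,-40,60],0,-1],[[154,-40,76],0,-1],[[154,-40,76],0,-1]]'; python3 - <<'E'
from h import *
c=grab('side');cv2.imwrite('pics/s7.png',cv2.resize(c['color'][180:300,160:320,::-1],None,fx=5,fy=5,interpolation=cv2.INTER_CUBIC))
E
```

```text
t: 11.48
position: [495.7, -37.5, 107.1]
eef_rot: [-0.707, 0.002, 0.001, 0.707]
force: [0.3, -0.5, -0.1]
opening: 85.3
t: 12.1
position: [652.8, 39.5, 147.8]
eef_rot: [-0.707, 0.0, 0.001, 0.707]
force: [0.6, -0.7, -1.0]
opening: 85.3
```

View pics/s7.png

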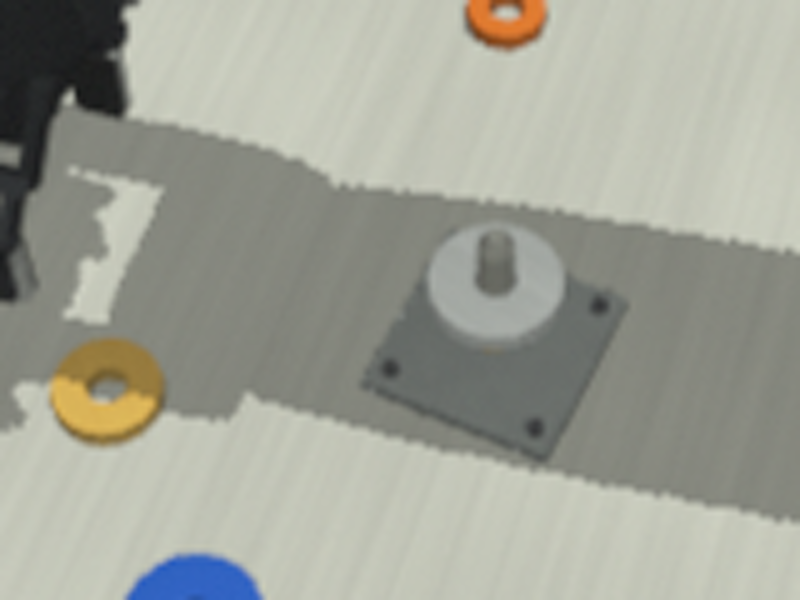

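```bash
python3 -m pendant '[[[-0.3,50,-0.3],0,-0.6],[[-0.3,100,-0.3],0,-0.6],[[-0.3,117,-0.3],0,-0.6],[[-0.3,117,-0.3],0,-0.6]]'; python3 -c "
from plant import ctrl;s=ctrl.observe();print(s['t'],s['position'],s['force'],s['opening'])"
```

```text
t: 12.65
position: [650.4, 37.6, 31.8]
eef_rot: [0.707, -0.001, 0.0, -0.707]
force: [-0.5, 0.3, 1.4]
opening: 68.4
12.65 [650.44800321  37.57447803  31.79021246] [-0.48374929  0.27827971  1.43995051] 68.37328697752753
```

```bash
python3 -m pendant '[[[2.1,0,1.6],0,-0.6],[[2.1,10,1.6],0,-0.6],[[2.1,18,1.6],0,-0.6],[[2.1,21.5,1.6],0,-0.6],[[2.1,21.5,1.6],0,-0.6]]'; python3 -m pendant '[[[0,0,0],0,1],[[0,0,0],0,1],[[0,0,0],0,1],[[0,0,0],0,1]]'
```

```text
t: 13.28
position: [652.8, 39.5, 9.4]
eef_rot: [0.707, -0.001, 0.0, -0.707]
force: [0.1, -0.3, 0.3]
opening: 68.5
t: 13.78
position: [653.4, 39.5, 10.8]
eef_rot: [-0.707, -0.0, -0.001, 0.707]
force: [-1.5, 0.2, 6.0]
opening: 46.5
```

```bash
python3 -m pendant '[[[0,-1,0],0,1],[[0,-5,0],0,1],[[0,-20,0],0,1],[[0,-60,0],0,1],[[0,-60,0],0,1]]'; python3 - <<'E'
from h import *
s=ctrl.observe();print(s['position'],s['force'],s['torque'],s['opening'])
c=grab('side');cv2.imwrite('pics/s8.png',cv2.resize(c['color'][180:300,110:270,::-1],None,fx=5,fy=5,interpolation=cv2.INTER_CUBIC))
E
```

```text
t: 14.4
position: [654.7, 39.6, 74.4]
eef_rot: [-0.707, -0.002, -0.002, 0.707]
force: [0.1, -0.4, -1.5]
opening: 46.6
[654.70090317  39.55913702  74.43655761] [ 0.10664859 -0.4450745  -1.47083479] [0.05656097 0.03477823 0.00444518] 46.600777523328794
```

View pics/s8.png

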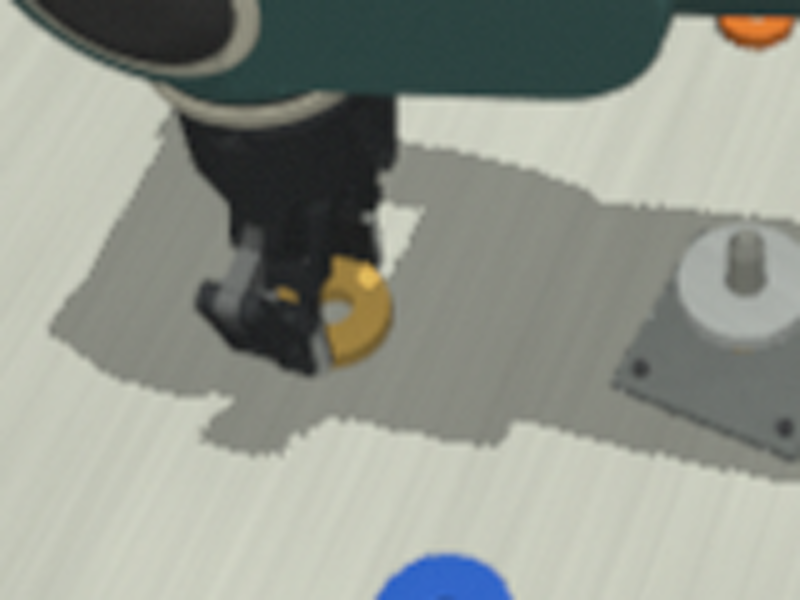

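```bash
python3 - <<'E'
from h import *
s=ctrl.observe();p=s['position'];print(p)
c=grab('side');im=cv2.resize(c['color'][180:300,110:270,::-1],None,fx=5,fy=5,interpolation=cv2.INTER_CUBIC)
a=np.linspace(0,2*np.pi,120)
for z,col,r in((p[2]-11,(0,0,255),25),(p[2]+1,(0,255,0),25),(p[2]+1,(0,255,0),8.75)):
    u,v=proj(c,np.c_[p[0]+r*np.cos(a),p[1]+r*np.sin(a),0*a+z])
    cv2.polylines(im,[np.c_[(u-110+.5)*5,(v-180+.5)*5].round().astype(np.int32)],True,col,1)
cv2.imwrite('pics/s9.png',im[150:450,150:500].repeat(2,0).repeat(2,1)[:600])
E
```

```text
[653.82189895  39.56632155  72.22192553]
```

View pics/s9.png

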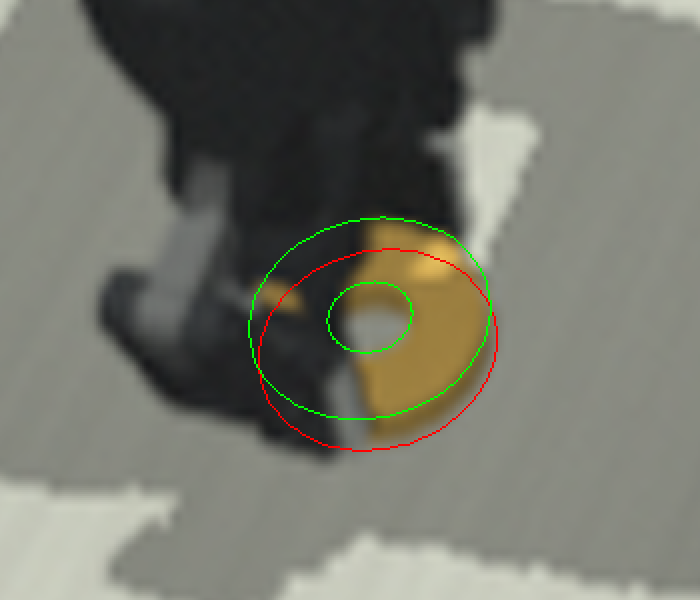

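```bash
python3 -m pendant '[[[0,-45,0],0,1],[[-10,-60,-5],0,1],[[-70,-60,-35],0,1],[[-130,-60,-65],0,1],[[-156.6,-60,-76.9],0,1]]'; python3 -m pendant '[[[0,0,0],0,1],[[0,0,0],0,1]]'
```

```text
t: 15.12
position: [493.3, -38.1, 128.3]
eef_rot: [0.707, -0.001, -0.0, -0.707]
force: [0.3, -1.1, -1.1]
opening: 46.6
t: 15.38
position: [496.2, -37.3, 129.4]
eef_rot: [-0.707, 0.0, -0.0, 0.707]
force: [-0.1, -0.3, -2.0]
opening: 46.4
```

```bash
python3 -m pendant '[[[0.9,10,0],0,1],[[0.9,22,0],0,1],[[0.9,26,0],0,1],[[0.9,26,0],0,1]]';python3 -m pendant '[[[0,2,0],0,1],[[0,4,0],0,1],[[0,6,0],0,1],[[0,6,0],0,1]]';python3 -m pendant '[[[0,2,0],0,1],[[0,4,0],0,1],[[0,4,0],0,1]]'
```

```text
t: 15.88
position: [497.0, -37.1, 103.1]
eef_rot: [-0.707, 0.001, 0.0, 0.707]
force: [0.2, -0.4, -1.8]
opening: 46.4
t: 16.38
position: [497.1, -37.3, 97.7]
eef_rot: [-0.707, 0.0, -0.0, 0.707]
force: [-0.9, -1.0, -1.4]
opening: 46.5
t: 16.75
position: [497.1, -37.2, 93.6]
eef_rot: [-0.707, 0.0, -0.0, 0.707]
force: [-0.9, 0.6, -1.3]
opening: 46.2
```

```bash
python3 -m pendant '[[[0,2,0],0,1],[[0,4,0],0,1],[[0,4,0],0,1]]';python3 -m pendant '[[[0,2,0],0,1],[[0,4,0],0,1],[[0,6,0],0,1],[[0,8,0],0,1],[[0,8,0],0,1]]'
```

```text
t: 17.12
position: [497.1, -37.3, 89.6]
eef_rot: [-0.707, 0.0, -0.0, 0.707]
force: [0.3, -0.2, -1.2]
opening: 46.5
t: 17.75
position: [497.1, -37.2, 81.6]
eef_rot: [-0.707, 0.0, -0.0, 0.707]
force: [-0.1, -0.8, -1.9]
opening: 46.7
```

```bash
python3 -m pendant '[[[0,3,0],0,1],[[0,6,0],0,1],[[0,9,0],0,1],[[0,9,0],0,1]]';python3 -m pendant '[[[0,0,0],0,-0.4],[[0,0,0],0,-0.4],[[0,0,0],0,-0.4],[[0,-10,0],0,-1],[[0,-60,0],0,-1]]'; python3 -m pendant '[[[0,0,0],0,-1],[[0,0,-60],0,-1],[[0,0,-120],0,-1],[[0,0,-120],0,-1]]';python3 - <<'E'
from h import *
s=ctrl.observe();print(s['position'],s['t'])
c=grab('side');cv2.imwrite('pics/s10.png',cv2.resize(c['color'][160:280,180:340,::-1],None,fx=5,fy=5,interpolation=cv2.INTER_CUBIC))
E
```

```text
t: 18.25
position: [497.0, -37.2, 72.5]
eef_rot: [-0.707, 0.0, -0.0, 0.707]
force: [0.2, -0.6, -1.6]
opening: 46.5
t: 18.88
position: [495.9, -37.1, 131.6]
eef_rot: [-0.707, 0.002, 0.001, 0.707]
force: [1.2, 0.1, 0.7]
opening: 85.2
t: 19.38
position: [496.6, -160.3, 132.7]
eef_rot: [0.707, -0.002, 0.002, -0.707]
force: [-0.9, 0.7, -0.1]
opening: 85.2
[ 496.62601411 -160.31513818  132.73823754] 19.375
```

View pics/s10.png

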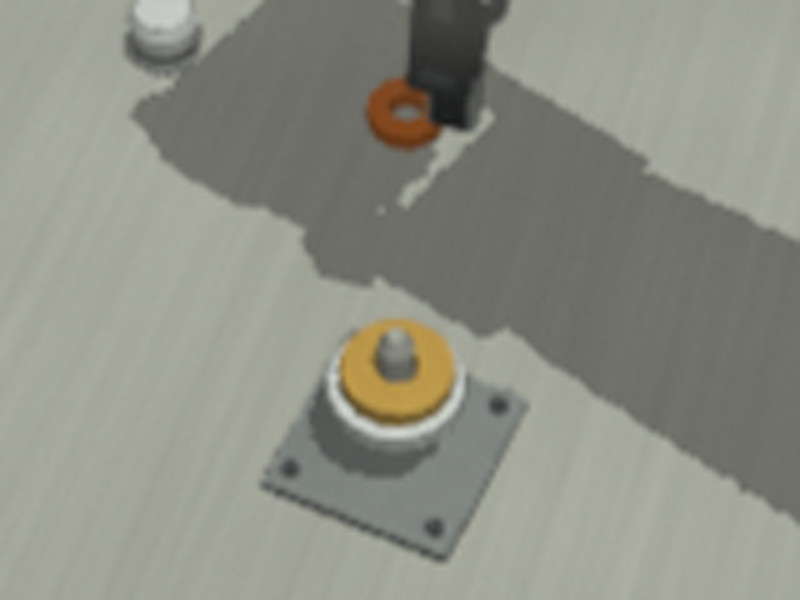

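Brass now sits flat on the aluminium ring at crop (397,370). Next is the orange ring.

```bash
python3 -m pendant '[[[30,20,-30],0,-0.6],[[52.2,60,-62.2],0,-0.6],[[52.2,98,-62.2],0,-0.6],[[52.2,98,-62.2],0,-0.6],[[52.2,98,-62.2],0,-0.6]]'; python3 -m pendant '[[[0,0,0],0,-0.6]]'
```

```text
t: 20.05
position: [549.9, -218.9, 36.6]
eef_rot: [0.707, 0.001, 0.0, -0.707]
force: [0.3, 0.2, 0.3]
opening: 68.5
t: 20.18
position: [550.1, -219.3, 37.0]
eef_rot: [0.708, 0.001, 0.001, -0.707]
force: [0.3, 0.1, 0.1]
opening: 68.0
```

```bash
python3 -m pendant '[[[-1.2,8,-3.2],0,-0.6],[[-1.2,20,-3.2],0,-0.5],[[-1.2,26,-3.2],0,-0.4],[[-1.2,28,-3.2],0,-0.4],[[-1.2,28,-3.2],0,-0.4]]'; python3 -m pendant '[[[0,0,0],0,1],[[0,0,0],0,1],[[0,0,0],0,1],[[0,0,0],0,1]]'
```

```text
t: 20.8
position: [548.0, -222.7, 6.7]
eef_rot: [-0.707, 0.0, -0.0, 0.707]
force: [0.8, -0.5, -0.4]
opening: 59.8
t: 21.3
position: [548.4, -222.8, 7.6]
eef_rot: [0.707, 0.0, 0.001, -0.707]
force: [-1.2, 1.4, 5.4]
opening: 37.1
```

```bash
python3 -m pendant '[[[0,-1,0],0,1],[[0,-20,0],0,1],[[0,-75,0],0,1],[[0,-120,0],0,1],[[0,-120,0],0,1]]'; python3 - <<'E'
from h import *
s=ctrl.observe();p=s['position'];print(p,s['force'],s['opening'])
c=grab('side');p=ctrl.observe()['position'];u0,v0=[int(k) for k in proj(c,np.array(p))]
im=cv2.resize(c['color'][v0-35:v0+35,u0-40:u0+40,::-1],None,fx=8,fy=8,interpolation=cv2.INTER_CUBIC)
a=np.linspace(0,2*np.pi,120)
for z,col,r in((p[2]-7.6,(0,0,255),20),(p[2]+4.4,(0,255,0),20)):
    u,v=proj(c,np.c_[p[0]+r*np.cos(a),p[1]+r*np.sin(a),0*a+z])
    cv2.polylines(im,[np.c_[(u-u0+40.5)*8,(v-v0+35.5)*8].round().astype(np.int32)],True,col,1)
cv2.imwrite('pics/s11.png',im)
E
```

```text
t: 21.92
position: [549.5, -223.4, 132.4]
eef_rot: [0.708, 0.002, 0.003, -0.706]
force: [0.6, 0.1, -0.5]
opening: 37.1
[ 549.53039494 -223.38239243  132.3886749 ] [ 0.59868006  0.12346079 -0.45481295] 37.1059864713904
```

View pics/s11.png

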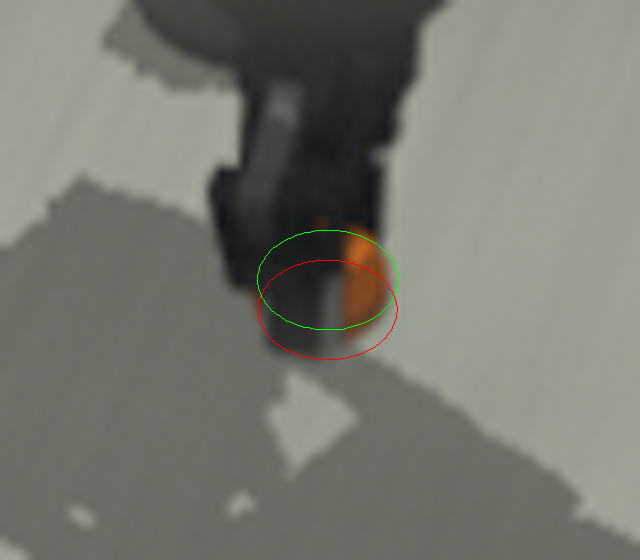

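```bash
python3 - <<'E'
from h import *
c=grab('side');p=ctrl.observe()['position'];print(p)
J=np.array(proj(c,np.array([p+np.array([1,0,0]),p+np.array([0,1,0]),p])));print('du,dv per mm x',J[:,0]-J[:,2],'y',J[:,1]-J[:,2])
u0,v0=[int(k) for k in proj(c,p)]
g=c['color'].astype(int)
hs=cv2.cvtColor(c['color'],cv2.COLOR_RGB2HSV)
for dx in(-1,0,1,2,3):
    h=hull(c,p[0]+dx,p[1],40,p[2]-7.6,p[2]+4.4)[:,0]
    print(dx,h[:,0].max().round(1),h[:,1].max().round(1))
for v in range(v0-10,v0+16,2):
    print(v,hs[v,u0-2:u0+14,1].tolist())
E
```

```text
[ 548.0835934  -222.72063738  127.79814846]
du,dv per mm x [-0.41835289 -0.091447  ] y [-0.12693615  0.29796263]
-1 270.8 156.2
0 270.4 156.1
1 270.0 156.0
2 269.6 155.9
3 269.1 155.8
137 [16, 15, 15, 8, 32, 25, 9, 9, 20, 12, 16, 18, 16, 18, 18, 18]
139 [18, 18, 0, 8, 0, 18, 22, 0, 0, 5, 16, 16, 18, 18, 18, 18]
141 [9, 40, 67, 8, 16, 167, 190, 187, 177, 24, 17, 18, 18, 19, 18, 18]
143 [19, 17, 8, 8, 23, 182, 200, 200, 197, 114, 34, 18, 18, 18, 19, 19]
145 [8, 8, 8, 8, 67, 156, 186, 186, 188, 186, 89, 20, 18, 18, 19, 18]
147 [23, 7, 17, 13, 31, 126, 180, 180, 181, 180, 121, 39, 19, 18, 18, 18]
149 [7, 13, 13, 13, 39, 147, 174, 173, 173, 166, 75, 25, 18, 18, 18, 18]
151 [11, 21, 12, 12, 36, 134, 157, 154, 146, 98, 38, 18, 18, 19, 19, 19]
153 [11, 10, 19, 14, 33, 118, 128, 94, 52, 23, 18, 19, 18, 18, 18, 16]
155 [10, 14, 11, 11, 16, 29, 21, 17, 18, 19, 19, 18, 18, 19, 18, 18]
157 [15, 16, 13, 13, 16, 18, 16, 19, 19, 19, 16, 21, 17, 18, 18, 18]
159 [19, 17, 18, 16, 16, 18, 18, 16, 16, 16, 18, 20, 18, 18, 19, 17]
161 [16, 18, 16, 16, 17, 18, 18, 18, 16, 18, 18, 18, 18, 18, 16, 18]
```

```bash
python3 -m pendant '[[[-51.1,0,185.5],0,1],[[-51.1,0,185.5],0,1],[[-51.1,0,185.5],0,1],[[-51.1,0,185.5],0,1],[[-51.1,0,185.5],0,1]]'; python3 -m pendant '[[[0,0,0],0,1],[[0,0,0],0,1]]'
```

```text
t: 22.65
position: [496.9, -37.1, 126.3]
eef_rot: [0.707, -0.0, -0.0, -0.707]
force: [-0.2, -1.0, -0.3]
opening: 37.3
t: 22.9
position: [497.2, -38.1, 126.5]
eef_rot: [0.707, -0.001, 0.001, -0.707]
force: [0.8, -0.2, 0.1]
opening: 37.3
```

```bash
python3 -m pendant '[[[-0.4,8,0.8],0,1],[[-0.4,20,0.8],0,1],[[-0.4,27,0.8],0,1],[[-0.4,27,0.8],0,1]]';python3 -m pendant '[[[0,2,0],0,1],[[0,4,0],0,1],[[0,6,0],0,1],[[0,6,0],0,1]]';python3 -m pendant '[[[0,2,0],0,1],[[0,4,0],0,1],[[0,4,0],0,1]]'
```

```text
t: 23.4
position: [496.3, -36.3, 98.9]
eef_rot: [-0.707, 0.001, 0.0, 0.707]
force: [-0.4, -0.4, -0.4]
opening: 37.5
t: 23.9
position: [496.6, -36.3, 93.7]
eef_rot: [0.707, -0.0, 0.0, -0.707]
force: [0.4, -0.1, -0.5]
opening: 37.5
t: 24.28
position: [496.6, -36.3, 89.6]
eef_rot: [-0.707, 0.0, -0.0, 0.707]
force: [-0.0, -0.9, 0.1]
opening: 37.3
```

```bash
python3 -m pendant '[[[0,1.5,0],0,1],[[0,3,0],0,1],[[0,3,0],0,1]]'
```

```text
t: 24.65
position: [496.6, -36.3, 86.7]
eef_rot: [0.707, -0.0, 0.0, -0.707]
force: [0.5, 0.2, 0.3]
opening: 37.0
```

```bash
python3 -m pendant '[[[0.4,0,-0.9],0,1],[[0.4,2,-0.9],0,1],[[0.4,4,-0.9],0,1],[[0.4,7,-0.9],0,1],[[0.4,7,-0.9],0,1]]'
```

```text
t: 25.28
position: [496.9, -37.2, 79.4]
eef_rot: [-0.707, 0.001, -0.0, 0.707]
force: [-0.1, -0.7, -1.1]
opening: 37.4
```

```bash
python3 -m pendant '[[[0,0,0],0,0],[[0,0,0],0,-0.4],[[0,0,0],0,-0.4],[[0,-10,0],0,-0.4],[[0,-50,0],0,-0.4]]'; python3 -m pendant '[[[0,0,0],0,-0.4],[[0,0,-60],0,-0.4],[[0,0,-120],0,-0.4],[[0,0,-120],0,-0.4]]';python3 - <<'E'
from h import *
s=ctrl.observe();print(s['position'],s['t'])
c=grab('side');cv2.imwrite('pics/s12.png',cv2.resize(c['color'][200:280,210:310,::-1],None,fx=7,fy=7,interpolation=cv2.INTER_CUBIC))
E
```

```text
t: 25.9
position: [496.1, -37.2, 129.1]
eef_rot: [-0.707, 0.002, 0.001, 0.707]
force: [0.5, 0.2, 0.9]
opening: 59.6
t: 26.4
position: [496.5, -160.3, 129.7]
eef_rot: [0.707, -0.002, 0.002, -0.707]
force: [-0.1, 0.3, -0.7]
opening: 59.8
[ 496.5253562  -160.33138365  129.67468832] 26.4
```

View pics/s12.png

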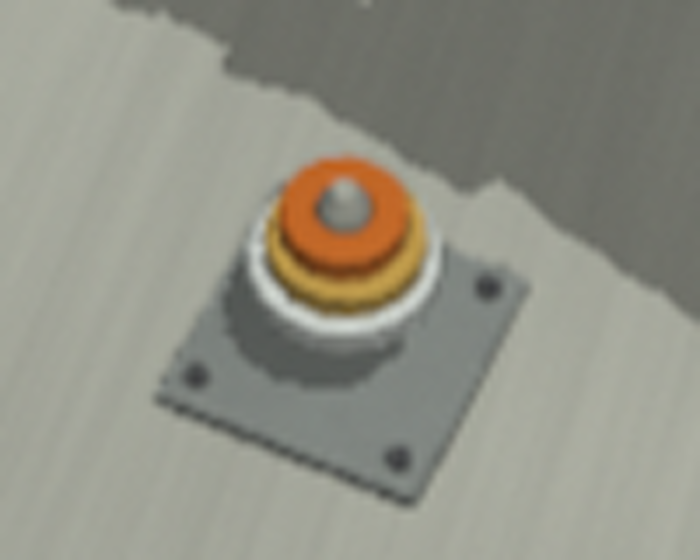

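```bash
python3 - <<'E'
from h import *
c=grab('side')
for z in range(56,92,4): print(z,[np.round(k,1) for k in proj(c,np.array([497.2,-37.2,z]))], cv2.contourArea(hull(c,497.2,-37.2,40,z,z)))
m,ce,st=comp(mask(c['color'],'small'),(259,229));ct,_=cv2.findContours(m.astype(np.uint8),cv2.RETR_EXTERNAL,cv2.CHAIN_APPROX_NONE);print(ce,st,cv2.fitEllipse(ct[0]))
E
python3 -m pendant '[[[0.5,0,50],0,0.42],[[0.5,0,100],0,0.42],[[0.5,0,123],0,0.42],[[0.5,0,123],0,0.42],[[0.5,0,123],0,0.42]]';python3 -m pendant '[[[0,0,0],0,0.42],[[0,0,0],0,0.42]]'
```

```text
56 [np.float64(259.0), np.float64(235.0)] 226.41141963237897
60 [np.float64(259.0), np.float64(234.0)] 227.4641716137994
64 [np.float64(259.0), np.float64(232.9)] 228.52324158826377
68 [np.float64(259.0), np.float64(231.8)] 229.58862916647922
72 [np.float64(259.0), np.float64(230.8)] 230.66054495319258
76 [np.float64(259.0), np.float64(229.7)] 231.73873748094775
80 [np.float64(259.0), np.float64(228.6)] 232.82348326942883
84 [np.float64(259.0), np.float64(227.5)] 233.91467555146664
88 [np.float64(259.0), np.float64(226.4)] 235.0124572046334
[258.55440415 230.85492228] [250 223  18  16 193] ((258.5753479003906, 230.48704528808594), (15.744863510131836, 17.518877029418945), 89.51852416992188)
t: 27.12
position: [497.5, -34.0, 129.9]
eef_rot: [0.707, 0.0, -0.0, -0.707]
force: [0.1, -0.5, -0.5]
opening: 24.8
t: 27.38
position: [497.6, -34.8, 129.8]
eef_rot: [0.707, -0.001, 0.001, -0.707]
force: [-0.5, 0.2, -0.2]
opening: 24.9
```

```bash
python3 -m pendant '[[[-0.4,5,-2.4],0,0.42],[[-0.4,20,-2.4],0,0.42],[[-0.4,32,-2.4],0,0.42],[[-0.4,35,-2.4],0,0.42],[[-0.4,35,-2.4],0,0.42]]'; python3 -m pendant '[[[0,1,0],0,0.42],[[0,2,0],0,0.42],[[0,3,0],0,0.42],[[0,3,0],0,0.42]]'; python3 -m pendant '[[[0,1,0],0,0.42],[[0,2,0],0,0.42],[[0,2,0],0,0.42]]'
```

```text
t: 28.0
position: [497.1, -36.6, 94.6]
eef_rot: [-0.707, 0.0, -0.0, 0.707]
force: [0.0, 0.2, 0.2]
opening: 25.1
t: 28.5
position: [497.2, -36.7, 91.8]
eef_rot: [0.707, -0.0, 0.0, -0.707]
force: [-0.6, 0.9, -0.5]
opening: 24.9
t: 28.88
position: [497.1, -36.6, 89.7]
eef_rot: [-0.707, 0.0, -0.0, 0.707]
force: [0.6, -0.9, -0.2]
opening: 24.9
```

```bash
python3 -m pendant '[[[0,0.5,-0.5],0,0.42],[[0,1,-0.5],0,0.42],[[0,1.5,-0.5],0,0.42],[[0,1.5,-0.5],0,0.42]]'; python3 -m pendant '[[[0,0.5,0],0,0.42],[[0,1,0],0,0.42],[[0,1.5,0],0,0.42],[[0,1.5,0],0,0.42]]'; 
```

```text
t: 29.38
position: [497.1, -37.1, 88.3]
eef_rot: [-0.707, 0.0, -0.0, 0.707]
force: [0.0, 0.3, 0.5]
opening: 25.2
t: 29.88
position: [497.1, -37.2, 86.7]
eef_rot: [0.707, -0.0, 0.0, -0.707]
force: [-0.5, -0.4, 0.4]
opening: 24.9
```

```bash
python3 -m pendant '[[[0,0.5,0],0,0.42],[[0,1,0],0,0.42],[[0,1.5,0],0,0.42],[[0,1.5,0],0,0.42]]'; python3 -m pendant '[[[0,0.5,0],0,0.42],[[0,1,0],0,0.42],[[0,1.5,0],0,0.42],[[0,1.5,0],0,0.42]]'; 
```

```text
t: 30.38
position: [497.3, -37.1, 85.6]
eef_rot: [0.707, -0.0, 0.0, -0.707]
force: [-0.8, 0.5, 4.3]
opening: 24.9
t: 30.88
position: [497.2, -37.2, 83.8]
eef_rot: [0.707, -0.0, 0.0, -0.707]
force: [-0.3, -0.3, 4.6]
opening: 25.1
```

```bash
python3 -m pendant '[[[0,0.5,0],0,0.42],[[0,1,0],0,0.42],[[0,1,0],0,0.42]]'; python3 -m pendant '[[[0,0.5,0],0,0.42],[[0,1,0],0,0.42],[[0,1,0],0,0.42]]'; 
```

```text
t: 31.25
position: [497.2, -37.2, 82.8]
eef_rot: [-0.707, 0.0, -0.0, 0.707]
force: [0.8, -0.0, 4.5]
opening: 25.0
t: 31.62
position: [497.2, -37.1, 81.8]
eef_rot: [0.707, -0.0, 0.0, -0.707]
force: [-0.4, 0.3, 4.9]
opening: 24.8
```

```bash
python3 -m pendant '[[[0,0.5,0],0,0.42],[[0,1,0],0,0.42],[[0,1,0],0,0.42]]'; python3 -m pendant '[[[0,0.5,0],0,0.42],[[0,0.5,0],0,0.42]]'; python3 -m pendant '[[[0,0.5,0],0,0.42],[[0,0.5,0],0,0.42]]'
```

```text
t: 32.0
position: [497.2, -37.1, 80.7]
eef_rot: [-0.707, 0.0, -0.0, 0.707]
force: [0.1, 0.4, 5.1]
opening: 24.7
t: 32.25
position: [497.1, -37.2, 80.3]
eef_rot: [0.707, -0.0, 0.0, -0.707]
force: [0.7, 0.9, 5.0]
opening: 24.6
t: 32.5
position: [497.1, -37.2, 79.7]
eef_rot: [-0.707, 0.0, -0.0, 0.707]
force: [0.5, -0.5, 5.6]
opening: 25.2
```

```bash
python3 -m pendant '[[[0,0.5,0],0,0.42],[[0,0.5,0],0,0.42]]'; python3 -m pendant '[[[0,0.5,0],0,0.42],[[0,0.5,0],0,0.42]]'; python3 -m pendant '[[[0,0.5,0],0,0.42],[[0,0.5,0],0,0.42]]'
```

```text
t: 32.75
position: [497.2, -37.2, 79.3]
eef_rot: [0.707, -0.0, 0.0, -0.707]
force: [1.3, 0.0, 5.1]
opening: 24.6
t: 33.0
position: [497.1, -37.2, 78.8]
eef_rot: [0.707, -0.0, 0.0, -0.707]
force: [0.8, 0.4, 4.4]
opening: 24.8
t: 33.25
position: [497.2, -37.1, 78.4]
eef_rot: [0.707, -0.0, 0.0, -0.707]
force: [-0.3, 0.1, 5.4]
opening: 24.7
```

```bash
python3 -m pendant '[[[0,0.5,0],0,0.42],[[0,0.5,0],0,0.42]]'; python3 -m pendant '[[[0,0.5,0],0,0.42],[[0,0.5,0],0,0.42]]'
```

```text
t: 33.5
position: [497.3, -37.2, 78.0]
eef_rot: [0.707, -0.0, 0.0, -0.707]
force: [-0.3, 1.1, 8.1]
opening: 24.8
t: 33.75
position: [497.3, -37.2, 77.7]
eef_rot: [0.707, -0.0, 0.0, -0.707]
force: [-1.2, 0.3, 9.9]
opening: 24.7
```

```bash
python3 -m pendant '[[[0,0.5,0],0,0.42],[[0,0.5,0],0,0.42]]'; python3 -m pendant '[[[0,0.5,0],0,0.42],[[0,0.5,0],0,0.42]]';  python3 -m pendant '[[[0,0.4,0],0,0.42],[[0,0.4,0],0,0.42]]'
```

```text
t: 34.0
position: [497.4, -37.2, 77.5]
eef_rot: [0.707, -0.0, 0.001, -0.707]
force: [-1.3, 0.4, 11.9]
opening: 24.8
t: 34.25
position: [497.5, -37.2, 77.2]
eef_rot: [0.707, 0.0, 0.001, -0.707]
force: [-3.0, -0.1, 13.9]
opening: 24.9
t: 34.5
position: [497.6, -37.2, 77.0]
eef_rot: [0.707, 0.0, 0.001, -0.707]
force: [-3.1, 0.7, 16.0]
opening: 24.4
```

```bash
python3 -m pendant '[[[0,0.4,0],0,0.42],[[0,0.4,0],0,0.42]]'; python3 -m pendant '[[[0,0.4,0],0,0.42],[[0,0.4,0],0,0.42]]'
```

```text
t: 34.75
position: [497.6, -37.2, 76.7]
eef_rot: [0.707, 0.0, 0.001, -0.707]
force: [-3.5, 0.1, 17.4]
opening: 24.6
t: 35.0
position: [497.7, -37.2, 76.5]
eef_rot: [0.707, 0.0, 0.001, -0.707]
force: [-4.5, 0.6, 19.0]
opening: 24.8
```

```bash
python3 -m pendant '[[[0,0.2,0],0,0.42],[[0,0.2,0],0,0.42],[[0,0.2,0],0,0.42],[[0,0.2,0],0,0.42],[[0,0.2,0],0,0.42]]'; python3 -m pendant '[[[0,0,0],0,0.42],[[0,0,0],0,0.42],[[0,0,0],0,0.42],[[0,0,0],0,0.42]]'
```

```text
t: 35.62
position: [497.7, -37.2, 76.4]
eef_rot: [0.707, 0.0, 0.001, -0.707]
force: [-4.9, 1.0, 20.5]
opening: 24.4
t: 36.12
position: [497.7, -37.2, 76.4]
eef_rot: [0.707, 0.0, 0.001, -0.707]
force: [-4.7, 0.9, 19.0]
opening: 24.3
```

Held about 20 N for roughly 1 s. The force rose steadily from the pad stop. Now I'll ease off straight up and back away.

```bash
python3 -m pendant '[[[0,-2,0],0,0.42],[[0,-5,0],0,0.42],[[0,-15,0],0,0.42],[[0,-50,0],0,0.42],[[0,-80,0],0,0.42]]'; python3 -m pendant '[[[0,0,0],0,-1],[[0,-20,-60],0,-1],[[0,-40,-120],0,-1],[[0,-40,-170],0,-1],[[0,-40,-170],0,-1]]'; python3 -m pendant '[[[0,0,0],0,-1],[[0,0,0],0,-1]]'; python3 - <<'E'
from h import *
s=ctrl.observe();print(s['force'])
c=grab('side');cv2.imwrite('pics/s13.png',cv2.resize(c['color'][140:280,180:340,::-1],None,fx=4,fy=4,interpolation=cv2.INTER_CUBIC))
c=grab('top');cv2.imwrite('pics/t13.png',c['color'][...,::-1])
E
```

```text
t: 36.75
position: [497.0, -37.1, 156.1]
eef_rot: [-0.707, 0.0, -0.0, 0.707]
force: [-0.8, 0.6, 0.3]
opening: 24.8
t: 37.38
position: [496.4, -209.8, 193.9]
eef_rot: [-0.707, 0.002, -0.001, 0.707]
force: [0.2, 0.8, -0.1]
opening: 85.4
t: 37.62
position: [497.0, -206.1, 194.5]
eef_rot: [-0.707, 0.0, 0.0, 0.707]
force: [-0.4, -0.7, 0.2]
opening: 85.3
[-0.39134708 -0.69955068  0.24625771]
```

View pics/s13.png

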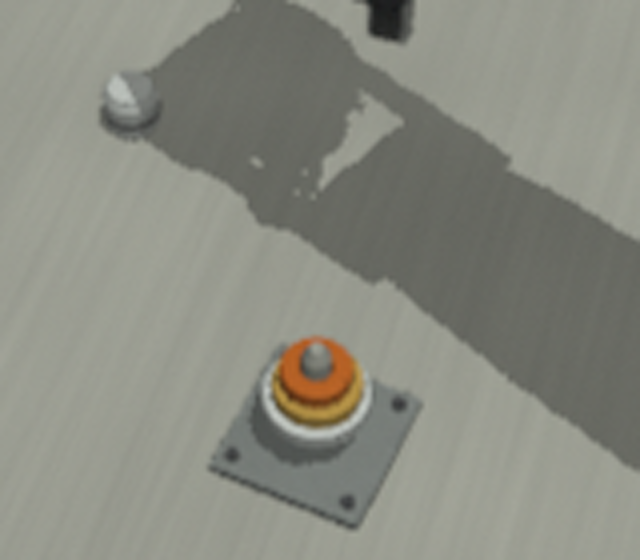

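View pics/t13.png

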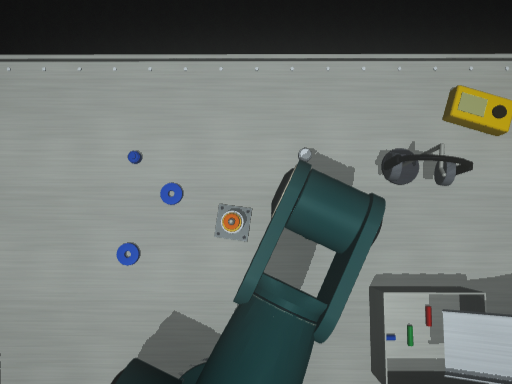

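The stack sits flat and in order: side crop (318,375), top (231,221). The cap is at (134,157) and the capsule at (305,154), both unmoved, and the gripper is open and clear.

```bash
python3 -c "
from plant import ctrl;print(ctrl.close_job())"
```

```text
the job is handed in; nothing more can be done
None
```

The job is done and handed in at about 37.7 s of the 67 s allowed. The aluminium, brass and orange spacers are on the arbor in that order, and the grommet is bottomed on its pad.

- **Push:** I pressed the stack down with the fingers straddling the shaft. The grommet slid about 7 mm at a steady reading of about 5 N. It then stopped, and the force rose steadily to 19–20.5 N, which I held for about 1 s. The wrist reading does not include the rings' own weight of about 2.8 N, so the most the arbor carried was about 23 N, under the 28 N limit.
- **Last checks:** The final pictures show the stack flat and in order. The cap and the capsule are where they were. The gripper is open, well clear and reading about 0 N.
- **Disagreements:**
  - The opening sensor read about 3 mm under the true ring diameters while gripping.
  - A sideways force of up to about 5 N appeared during the push and was gone once I lifted off.
  - The two cameras differed by 1–4 mm on ring positions in the early measurements, but no insertion showed any contact force.

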